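# Set three espresso cups on their own saucers

### The job

Get the espresso order ready: stand each of the three small espresso cups upright in the middle of the saucer of its own colour, setting it down gently, with the saucers flat on the counter. Do not knock any cup over, and leave the large blue cup, the milk jug and the tamper standing where they are.

Things in the scene. Friction and masses are not known exactly. Their poses are not given: they have to be found in the camera images.
- cup_white: small white espresso cup, open at the top, standing upright, 56 mm high; outside diameter 62 mm over its upper half (above 31 mm), tapering below that to a foot 40 mm across; walls 4 mm, inner floor 5 mm above its underside. A loop handle on its +y side reaches 54 mm from the cup's axis, between 15 and 46 mm up, and is 7 mm thick. Origin: centre of the underside; z up. About 0.12 kg.
- saucer_white: white saucer lying face up on the counter, loose, 116 mm across, rim 13 mm high; its flat centre, some 66 mm across and 6 mm above the counter, is where the cup stands. Origin: centre of the underside; z up; round, so yaw means nothing. 0.18 kg.
- cup_blue: small dark blue espresso cup, open at the top, standing upright, 56 mm high; outside diameter 62 mm over its upper half (above 31 mm), tapering below that to a foot 40 mm across; walls 4 mm, inner floor 5 mm above its underside. A loop handle on its +y side reaches 54 mm from the cup's axis, between 15 and 46 mm up, and is 7 mm thick. Origin: centre of the underside; z up. About 0.12 kg.
- saucer_blue: dark blue saucer lying face up on the counter, loose, 116 mm across, rim 13 mm high; its flat centre, some 66 mm across and 6 mm above the counter, is where the cup stands. Origin: centre of the underside; z up; round, so yaw means nothing. 0.18 kg.
- cup_red: small brick-red espresso cup, open at the top, standing upright, 56 mm high; outside diameter 62 mm over its upper half (above 31 mm), tapering below that to a foot 40 mm across; walls 4 mm, inner floor 5 mm above its underside. A loop handle on its +y side reaches 54 mm from the cup's axis, between 15 and 46 mm up, and is 7 mm thick. Origin: centre of the underside; z up. About 0.12 kg.
- saucer_red: brick-red saucer lying face up on the counter, loose, 116 mm across, rim 13 mm high; its flat centre, some 66 mm across and 6 mm above the counter, is where the cup stands. Origin: centre of the underside; z up; round, so yaw means nothing. 0.18 kg.
- big_cup: large dark blue cappuccino cup, the same shape as the espresso cups but 88 mm in diameter and 68 mm high, handle on its +y side reaching 67 mm from the axis; a bystander. Origin: centre of the underside.
- milk_jug: open steel milk jug, 80 mm in diameter, 95 mm high, loop handle on its +y side reaching 64 mm from the axis; a bystander. Origin: centre of the underside.
- tamper: coffee tamper standing on its round steel base (58 mm in diameter), dark wooden grip on top, 88 mm high; a bystander. Origin: centre of the underside.
Things that resemble listed ones, but are neither listed nor needed, are in the scene too. Several things look just like the cup_red: the one meant starts farthest from the robot's base.

How it is judged:
By the outcome, as a careful person would: the job done as asked, in the order asked, and still so for the second after the job is handed in, with the robot touching nothing.
It also fails if it takes over 96 s, if anything falls off the work surface, if the arm or the gripper's body presses on something with over 40 N, if the wrist force passes 120 N, or if a joint passes its speed limit or range.

### The arm

A 7-joint arm with a two-finger parallel gripper is mounted at the origin on the work surface. World frame = base frame: x ahead of the robot, y to its left, z up, the work surface at z = 0. Lengths are in m, angles in rad, forces in N, time in s.
With the tool pointing down it reaches from about 0.425 to 0.875 m from the base axis. Payload 8.4 kg.
Tool frame: the origin (TCP) lies midway between the tips of the shut fingers; the grasp point (between the pads) lies 19 mm behind it; z points along the fingers, y is the line along which they close (so a half turn about z gives the same grasp; the last joint's range is limited). The gripper opens to 87 mm and grips with 3 to 60 N. Pads are 19 mm wide; open, the fingers measure 117 mm over their backs; the gripper's body (75 mm by 190 mm) begins 51 mm behind the grasp point.
Start: joints at [-0.099, 0.333, 0.04, 1.465, -0.013, 1.343, -0.059], TCP at [0.65, -0, 0.223] pointing down, gripper open.
Joint ranges: [-2.58, 2.58], [-0.38, 2.09], [-1.3, 1.39], [0.25, 2.4], [-1.5, 4.64], [0.08, 2.09], [-2.65, 2.65]. Speed limits (rad/s): [2.22, 2.22, 2.79, 2.79, 3.14, 3.14, 3.14].

### API

Orientations are given as a rotation vector (axis times angle).
In Python, from rig import * gives the robot as it stands. The module is installed in compiled form; this text tells all that it offers.
- The arm moves only by the tool jog_arm, called after "Call:" in YAML: its name, and indented under it one key for each argument. Schema: {"type":"object","properties":{"motion":{"type":"array","items":{"type":"object","properties":{"aperture":{"type":"number"},"x":{"type":"number"},"y":{"type":"number"},"z":{"type":"number"},"drx":{"type":"number"},"dry":{"type":"number"},"drz":{"type":"number"}},"additionalProperties":false,"required":["aperture"]},"minItems":1,"maxItems":10},"squeeze":{"type":"number"},"only":{"type":"string"},"quiet":{"type":"boolean"},"lines":{"type":"string"}},"required":["motion"],"additionalProperties":false}. motion is a list of rows, 1 to 10 of them, each an object with the fields aperture (the finger opening in m), x, y, z (the shift in a scale on which 1.0 is 0.6 m), drx, dry, drz (a rotation vector in a scale on which 1.0 is 90 degrees); a field left out counts as zero (the opening has to be given); each row shifts and turns the commanded pose from where the row before left it, along the tool's axes as they then stand; what a row does not reach is not made up. A row lasts 1/10 s, in which the tool goes at most 0.05 m and 0.15 rad, less where a joint would pass 70% of its speed; a pose out of reach is approached as far as the arm can. The fingers move at their own pace and stop on an object; squeeze is the grip in N (left out, the last holds). Time passes only in rows, so rows that do not move let the fingers close. The tool returns the time, the measured TCP pose, the force, the opening and the grip force at its end. only (a regular expression) keeps the lines of the reply that match it, lines (a string "A,B") keeps lines A to B, and quiet returns only ok. Input that does not fit is refused with a message, and nothing moves.
- get_obs(): the state, without advancing time (a new reading comes with each control period).
- snapshot(name): name is "scene" or "side" or "wrist"; returns a dict with "image" (384x512x3 uint8, blue, green, red), "range_z" (384x512 float32, m along the optical axis (not along the pixel's ray), 0 where there is no reading), "intrinsics" (3x3 intrinsics, pixels), "pose" (4x4, takes a point from camera to world coordinates). Camera axes: x right, y down, z forward; pixel columns grow to the right and rows downward; lengths in m; the calibration is good to about 2 mm. A picture is of the moment at which its call begins.
- finish_job(): hands the job in; it is judged then, once.
The state is a dict: "clock": time; "q": joint angles; "qd": joint speeds; "joint_efforts": joint torques, N m; "tool_pos": TCP position; "tool_rot": TCP orientation; "ft_force": force on the tool from outside, world axes, zero at the start; "moment": the same for the moment, N m; "grip_width": finger opening in m; "gripper_force": force on a finger pad.
Only numpy, scipy, OpenCV 4.12 (cv2) and the standard library are available. Lean on these libraries where they do the work, as an engineer would, in place of code of your own. Each camera call takes 0.05 s, during which the arm holds its last target. There are 200 camera calls.

## Working session

There is one attempt and no reset: what is moved stays moved. The work goes in short steps, Python scripts to look and compute and a tool call to move; the robot and the scene stay as the last step left them, time stands still between calls to the robot, and variables do not carry over. Pictures are saved under pics/ and viewed, at most 14 in all, crops included, and the job is handed in when it is done.

```bash
mkdir -p pics; cat > h.py <<'E'
from rig import *
import numpy as np, cv2, pickle
from scipy.spatial.transform import Rotation as R
def snap(n,f):
    s=snapshot(n); cv2.imwrite(f'pics/{f}.png',s['image']); pickle.dump(s,open(f'pics/{f}.pkl','wb')); return s
def load(f): return pickle.load(open(f'pics/{f}.pkl','rb'))
def cloud(s):
    z=s['range_z']; K=s['intrinsics']; v,u=np.indices(z.shape)
    P=np.stack([(u-K[0,2])/K[0,0]*z,(v-K[1,2])/K[1,1]*z,z],-1)
    W=P@s['pose'][:3,:3].T+s['pose'][:3,3]; W[z==0]=np.nan; return W
def circ(P):  # fit circle to xy
    A=np.c_[2*P,np.ones(len(P))]; c=np.linalg.lstsq(A,(P**2).sum(1),rcond=None)[0]
    return c[0],c[1],np.sqrt(c[2]+c[0]**2+c[1]**2)
E
python3 - <<'E'
from h import *
np.set_printoptions(precision=3,suppress=True)
a=snap('scene','scene0')
b=snap('side','side0'); c=snap('wrist','wrist0')
for s in (a,b,c): print(s['pose'],s['intrinsics'][0,0])
o=get_obs(); print(o['tool_pos'],o['tool_rot'],o['ft_force'],o['clock'])
cv2.imwrite('pics/both0.png',cv2.resize(np.hstack([a['image'],b['image']]),(800,300)))
E
```

```text
[[ 0.794  0.344 -0.501  0.879]
 [ 0.607 -0.468  0.642 -0.597]
 [-0.014 -0.814 -0.581  0.568]
 [ 0.     0.     0.     1.   ]] 356.24965758532653
[[-0.826 -0.309  0.472 -0.031]
 [-0.564  0.446 -0.695  0.679]
 [ 0.004 -0.84  -0.543  0.589]
 [ 0.     0.     0.     1.   ]] 412.89797179674775
[[ 1.     0.002 -0.003  0.649]
 [ 0.001 -0.957 -0.29   0.08 ]
 [-0.003  0.29  -0.957  0.383]
 [ 0.     0.     0.     1.   ]] 271.91663471377154
[0.65  0.    0.222] [-2.221 -2.221  0.001] [-0.486  0.476  0.397] 0.15
```

View pics/scene0.png

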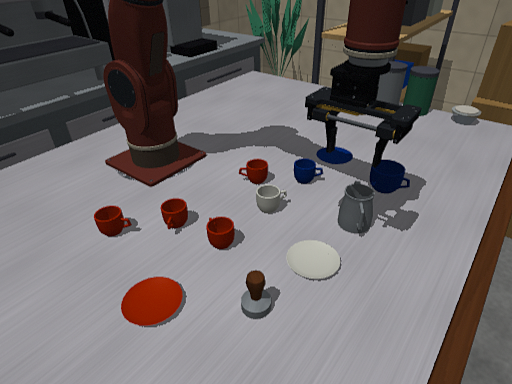

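View pics/side0.png

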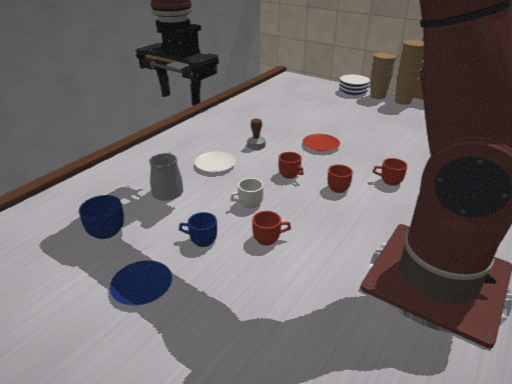

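Scene view: red cups at (110,221), (175,213), (220,233) and (257,171); white cup (268,198); blue cup (305,171), with big blue cup (387,177). Saucers: white (313,259), red (152,300), blue (335,155). Jug (355,207), tamper (256,293). I'll measure these from both views.

```bash
cat >> h.py <<'E'
def clusters(s,lo=.004,hi=.11,minpix=60):
    W=cloud(s); m=(W[...,2]>lo)&(W[...,2]<hi)&(W[...,0]>.25)&(W[...,0]<1.1)&(abs(W[...,1])<.6)
    # cluster on 2 mm ground grid
    g=np.zeros((450,600),np.uint8); idx=((W[...,:2]-[.25,-.6])/.002)
    ii=np.nan_to_num(idx).astype(int); g[ii[m][:,0].clip(0,449),ii[m][:,1].clip(0,599)]=1
    g=cv2.morphologyEx(g,cv2.MORPH_CLOSE,np.ones((5,5)))
    n,l=cv2.connectedComponents(g); out=[]
    L=l[ii[...,0].clip(0,449),ii[...,1].clip(0,599)]*m
    for k in range(1,n):
        q=L==k
        if q.sum()<minpix: continue
        P=W[q]; v,u=np.argwhere(q).mean(0); col=np.median(s['image'][q],0)
        out.append((P,(u,v),col))
    return out
E
python3 - <<'E'
from h import *
for f in ('scene0','side0','wrist0'):
    print(f)
    for P,(u,v),col in clusters(load(f)):
        top=np.percentile(P[:,2],97); r=P[P[:,2]>top-.006] 
        c=circ(r[:,:2]); print('px %d %d'%(u,v),'bgr',col.astype(int),'n',len(P),'top %.3f'%top,'topcirc %.3f %.3f r%.3f'%c,'mid',P[:,:2].mean(0).round(3),'ext',np.r_[P.min(0)[:2],P.max(0)[:2]].round(3),'R %.3f'%np.hypot(*c[:2]))
E
```

```text
scene0
px 174 212 bgr [ 1 14 75] n 673 top 0.058 topcirc 0.296 -0.183 r0.029 mid [ 0.301 -0.186] ext [ 0.264 -0.228  0.328 -0.15 ] R 0.348
px 255 170 bgr [ 1 15 81] n 505 top 0.058 topcirc 0.339 0.091 r0.029 mid [0.339 0.084] ext [0.291 0.056 0.369 0.122] R 0.351
px 151 300 bgr [  0  31 144] n 2286 top 0.015 topcirc 0.442 -0.375 r0.050 mid [ 0.44  -0.375] ext [ 0.385 -0.432  0.506 -0.318] R 0.580
px 334 155 bgr [57 20  3] n 456 top 0.015 topcirc 0.457 0.340 r0.050 mid [0.458 0.344] ext [0.4   0.282 0.513 0.398] R 0.570
px 220 231 bgr [ 1 15 80] n 749 top 0.058 topcirc 0.436 -0.170 r0.029 mid [ 0.437 -0.171] ext [ 0.405 -0.201  0.467 -0.138] R 0.468
px 268 197 bgr [ 97 103 102] n 628 top 0.058 topcirc 0.444 0.001 r0.029 mid [0.447 0.   ] ext [ 0.413 -0.031  0.475  0.045] R 0.444
px 305 169 bgr [57 19  3] n 513 top 0.058 topcirc 0.447 0.172 r0.029 mid [0.453 0.169] ext [0.416 0.141 0.492 0.204] R 0.479
px 255 295 bgr [66 64 78] n 1074 top 0.088 topcirc 0.607 -0.261 r0.011 mid [ 0.613 -0.268] ext [ 0.577 -0.289  0.635 -0.232] R 0.661
px 312 258 bgr [171 181 180] n 1611 top 0.015 topcirc
[... 2235 characters left out ...]
44  0.005] ext [ 0.412 -0.027  0.474  0.05 ] R 0.443
px 66 23 bgr [35 12  4] n 3596 top 0.056 topcirc 0.447 0.175 r0.029 mid [0.444 0.175] ext [0.415 0.144 0.493 0.202] R 0.480
px 216 314 bgr [60 60 59] n 334 top 0.026 topcirc 0.597 -0.241 r0.010 mid [ 0.599 -0.236] ext [ 0.577 -0.252  0.625 -0.228] R 0.644
px 236 229 bgr [188 198 196] n 3943 top 0.013 topcirc 0.633 -0.092 r0.049 mid [ 0.633 -0.091] ext [ 0.575 -0.14   0.689 -0.036] R 0.640
px 245 109 bgr [62 61 59] n 2200 top 0.097 topcirc 0.646 0.083 r0.033 mid [0.648 0.082] ext [0.611 0.028 0.682 0.119] R 0.652
px 460 113 bgr [19 33 60] n 8829 top 0.020 topcirc 0.926 0.062 r0.087 mid [0.924 0.072] ext [ 0.906 -0.1    0.949  0.208] R 0.928
```

View pics/wrist0.png

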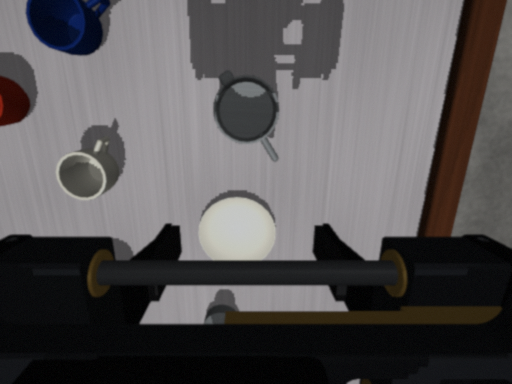

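```bash
python3 - <<'E'
from h import *
cups=dict(white=(.444,.0035),blue=(.447,.1745),red=(.436,-.167))
for f,o in (('scene0',(0,-.0025)),('side0',(0,.0025)),('wrist0',(0,0))):
    W=cloud(load(f)); 
    for n,c in cups.items():
        P=W[(W[...,2]>.014)&(W[...,2]<.05)]; d=P[:,:2]-c-o; r=np.hypot(*d.T); q=(r>.037)&(r<.058); d=d[q]
        print(f,n,len(d),np.degrees(np.arctan2(*d.mean(0)[::-1])) if len(d) else '', r[q].max() if len(d) else '')
s=load('scene0');W=cloud(s); print('4th red',np.nanmedian(W[215:228,102:118].reshape(-1,3),0))
im=s['image']; b=load('side0')['image']
cv2.imwrite('pics/crop1.png',np.hstack([cv2.resize(im[140:260,85:285],(400,240)),cv2.resize(b[120:240,220:420],(400,240))]))
E
```

```text
scene0 white 32 59.52037403452429 0.05105403732951201
scene0 blue 34 28.14506028358597 0.05111702543322211
scene0 red 6 162.7925118857608 0.04896751044453756
side0 white 41 61.471209180512474 0.05179284188578665
side0 blue 51 28.956969753174004 0.05273483049596195
side0 red 32 161.27087606022715 0.05220223323695899
wrist0 white 137 61.010573892303505 0.05299197895359339
wrist0 blue 154 26.702679345061238 0.05246384249289792
wrist0 red 0  
4th red [ 0.21737307 -0.30079753  0.04187363]
```

View pics/crop1.png

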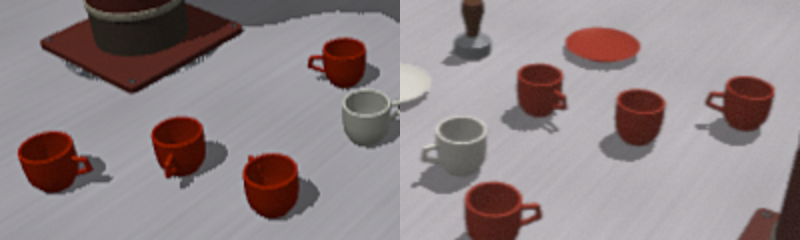

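Red candidates in the scene view, by distance from the base: (220,233) 0.467 m, (110,221) 0.37 m, (257,171) 0.352 m and (175,213) 0.347 m. That makes cup_red the one at (220,233), and the crop confirms its handle points towards −x. The blue cup at (305,171) is the small one (r 29 mm, 56 mm high); the one at (387,177) is big_cup. I'll start with the white cup.

The manual's scale: shifts go in shares of 0.6 m and turns go in shares of 90 degrees. Converting my numbers, -0.045 m is -0.075, 0.0007 m is 0.0012, 0.13 rad is 0.0828.

Call:
jog_arm:
  motion:
    - {"aperture":0.087,"x":0.0012,"y":-0.0667}
    - {"aperture":0.087,"x":0.0012,"y":-0.075}
    - {"aperture":0.087,"x":0.0012,"y":-0.075}
    - {"aperture":0.087,"x":0.0012,"y":-0.0667}
    - {"aperture":0.087,"x":0.0012,"y":-0.06}
    - {"aperture":0.087,"z":0.0333,"drz":0.0828}
    - {"aperture":0.087,"z":0.05,"drz":0.0828}
    - {"aperture":0.087,"z":0.05,"drz":0.0828}
    - {"aperture":0.087,"z":0.0333,"drz":0.0764}
    - {"aperture":0.087}
  squeeze: 10

```text
clock: 1.15
tool_pos: [0.4418, 0.0032, 0.1201]
tool_rot: [-2.71, -1.586, 0.007]
ft_force: [0.1, 0.0, -0.0]
grip_width: 0.0871
gripper_force: 0.0
```

```bash
cat >> h.py <<'E'
def togo(x,y,z,yaw=None):
    "remaining shift in tool axes; yaw=desired world angle of tool y (deg), mod 180"
    o=get_obs(); r=R.from_rotvec(o['tool_rot']); m=r.as_matrix()
    d=r.inv().apply(np.array([x,y,z])-o['tool_pos'])
    a=np.degrees(np.arctan2(m[1,1],m[0,1])); e=((yaw-a+90)%180-90) if yaw is not None else 0
    print('pos',np.round(o['tool_pos'],4),'shift tool',d.round(4),'rz %.3f'%-np.radians(e),'tilt',m[:,2].round(3),'q7 %.2f'%o['q'][6],'t %.1f'%o['clock'],'w %.4f'%o['grip_width'],'F',np.round(o['ft_force'],1))
E
python3 -c "
from h import *
togo(.444,.0035,.026,151)"
```

```text
pos [0.4418 0.0032 0.1201] shift tool [0.0016 0.0021 0.094 ] rz -0.006 tilt [-0.005 -0.001 -1.   ] q7 -0.62 t 1.1 w 0.0871 F [ 0.1  0.  -0. ]
```

To row units: 0.02 m is 0.0333, 0.0016 m is 0.0027.

Call:
jog_arm:
  motion:
    - {"aperture":0.087,"x":0.0027,"y":0.0033,"z":0.0333}
    - {"aperture":0.087,"z":0.0333}
    - {"aperture":0.087,"z":0.0333}
    - {"aperture":0.087,"z":0.0333}
    - {"aperture":0.087,"z":0.0233}
    - {"aperture":0.087}
  squeeze: 10

```text
clock: 1.75
tool_pos: [0.4459, 0.0039, 0.0281]
tool_rot: [-2.707, -1.593, 0.003]
ft_force: [0.5, 0.1, -0.6]
grip_width: 0.0868
gripper_force: 0.0
```

```bash
python3 - <<'E'
from h import *
togo(.444,.0035,.026,151)
a=snap('scene','s1');b=snap('side','d1')
cv2.imwrite('pics/c1.png',np.hstack([cv2.resize(a['image'][120:270,200:350],(400,400)),cv2.resize(b['image'][110:260,180:330],(400,400))]))
E
```

```text
pos [0.4459 0.0039 0.0281] shift tool [-0.0013 -0.0015  0.0021] rz -0.000 tilt [-0.002 -0.    -1.   ] q7 -0.62 t 1.8 w 0.0868 F [ 0.5  0.1 -0.6]
```

View pics/c1.png

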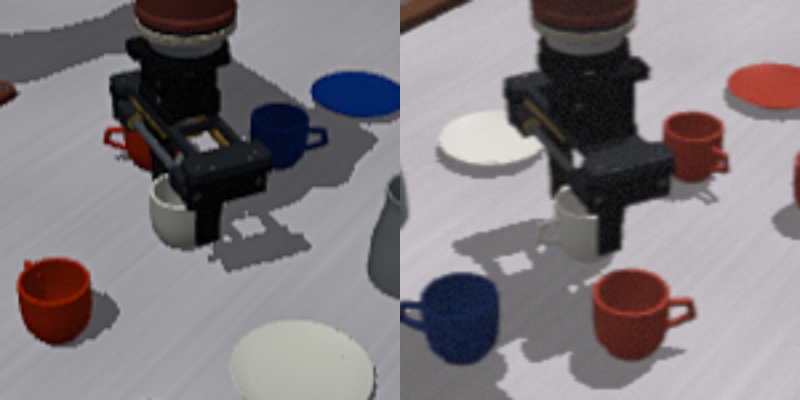

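The fingers straddle the white cup (left crop about (185,215)) and clear the handle. Closing.

To row units: -0.0015 m is -0.0025, -0.001 m is -0.0017.

Call:
jog_arm:
  motion:
    - {"aperture":0.08,"x":-0.0017,"y":-0.0025}
    - {"aperture":0.07}
    - {"aperture":0.05}
    - {"aperture":0.05}
    - {"aperture":0.05}
    - {"aperture":0.05}
  squeeze: 15

```text
clock: 2.45
tool_pos: [0.4448, 0.0038, 0.0288]
tool_rot: [2.71, 1.589, 0.0]
ft_force: [-0.5, 0.3, 2.8]
grip_width: 0.0591
gripper_force: 14.9
```

```bash
python3 -c "
from h import *
togo(.444,.0035,.026,151)"
```

```text
pos [0.4448 0.0038 0.0288] shift tool [-0.0007 -0.0006  0.0028] rz -0.004 tilt [ 0.  0. -1.] q7 -0.62 t 2.5 w 0.0591 F [-0.5  0.3  2.8]
```

To row units: -0.025 m is -0.0417, -0.02 m is -0.0333.

Call:
jog_arm:
  motion:
    - {"aperture":0.05,"z":-0.0167}
    - {"aperture":0.05,"z":-0.0333}
    - {"aperture":0.05,"z":-0.0417}
    - {"aperture":0.05,"z":-0.0333}
    - {"aperture":0.05}
  squeeze: 15

```text
clock: 2.95
tool_pos: [0.4465, 0.0039, 0.1065]
tool_rot: [2.708, 1.588, 0.007]
ft_force: [0.4, -0.0, -2.8]
grip_width: 0.0593
gripper_force: 15.0
```

```bash
python3 -c "
from h import *
togo(.6345,-.0925,.1,151)"
```

```text
pos [0.4465 0.0039 0.1065] shift tool [0.0077 0.2112 0.0074] rz -0.004 tilt [ 0.005  0.001 -1.   ] q7 -0.62 t 3.0 w 0.0593 F [ 0.4 -0.  -2.8]
```

To row units: 0.035 m is 0.0583, 0.033 m is 0.055.

Call:
jog_arm:
  motion:
    - {"aperture":0.05,"x":0.0017,"y":0.025}
    - {"aperture":0.05,"x":0.0017,"y":0.0417}
    - {"aperture":0.05,"x":0.0017,"y":0.055}
    - {"aperture":0.05,"x":0.0017,"y":0.0583}
    - {"aperture":0.05,"x":0.0017,"y":0.0583}
    - {"aperture":0.05,"x":0.0017,"y":0.05}
    - {"aperture":0.05,"x":0.0017,"y":0.0383}
    - {"aperture":0.05,"x":0.0017,"y":0.025}
    - {"aperture":0.05}
    - {"aperture":0.05}
  squeeze: 15

```text
clock: 3.95
tool_pos: [0.6321, -0.0925, 0.102]
tool_rot: [-2.709, -1.588, 0.003]
ft_force: [0.5, -0.6, -1.1]
grip_width: 0.0592
gripper_force: 15.0
```

```bash
python3 - <<'E'
from h import *
togo(.6345,-.0925,.1,151)
# held cup and saucer measured relative to the tool by scene, side, wrist
a=snap('scene','s2');b=snap('side','d2')
for f in('s2','d2'):
  for P,p,col in clusters(load(f),lo=.005,hi=.2,minpix=30):
    q=P[(np.hypot(P[:,0]-.6345,P[:,1]+.0925)<.07)]
    if len(q)>50:
        for lo,hi in((.009,.018),(.02,.2)):
            z=q[(q[:,2]>lo)&(q[:,2]<hi)]
            if len(z)>20: print(f,p,len(z),circ(z[:,:2]),z.min(0),z.max(0))
cv2.imwrite('pics/c2.png',np.hstack([cv2.resize(a['image'][130:330,220:420],(400,400)),cv2.resize(b['image'][40:240,120:320],(400,400))]))
E
```

```text
pos [ 0.6321 -0.0925  0.102 ] shift tool [0.0012 0.0021 0.0019] rz -0.004 tilt [-0.003 -0.    -1.   ] q7 -0.41 t 4.0 w 0.0592 F [ 0.5 -0.6 -1.1]
s2 (np.float64(312.1520661157025), np.float64(235.76628099173553)) 629 (np.float64(0.6342600157783191), np.float64(-0.09616325913933232), np.float64(0.050586593999785275)) [ 0.57559754 -0.1528649   0.00900147] [ 0.69063891 -0.03916357  0.01675315]
s2 (np.float64(312.1520661157025), np.float64(235.76628099173553)) 1373 (np.float64(0.6257940315917851), np.float64(-0.1084558553265994), np.float64(0.0358085638942828)) [ 0.56501227 -0.15558542  0.07546558] [ 0.67981838 -0.06689236  0.19997276]
d2 (np.float64(210.63313161875945), np.float64(139.68229954614222)) 194 (np.float64(0.6346261741848852), np.float64(-0.09186356956230951), np.float64(0.05282349908510972)) [ 0.5780907  -0.15067619  0.00909589] [ 0.69282383 -0.03731845  0.01511867]
d2 (np.float64(210.63313161875945), np.float64(139.68229954614222)) 738 (np.float64(0.6387565934184646), np.float64(-0.0816611910701478), np.float64(0.035419863769396834)) [ 0.58900135 -0.11949772  0.07255447] [ 0.70298852 -0.03125788  0.19973053]
```

View pics/c2.png

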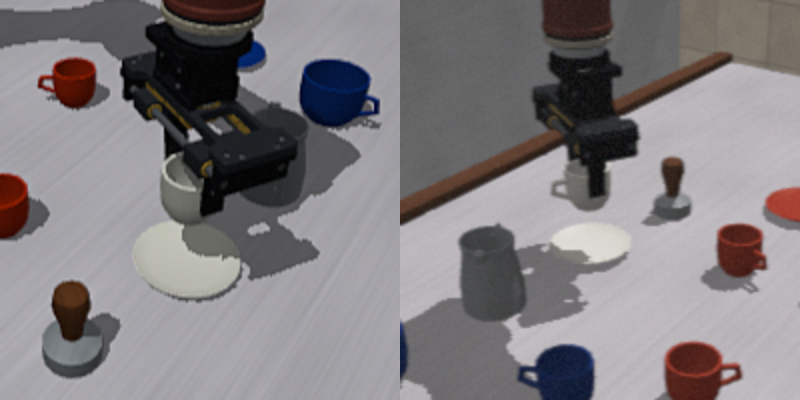

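The white cup hangs upright, handle clear, above its saucer (left crop: cup (185,190), saucer (187,262)). Underside is about 28.8 mm below the TCP. Descending.

Call:
jog_arm:
  motion:
    - {"aperture":0.05,"x":0.0017,"y":0.0033,"z":0.02}
    - {"aperture":0.05,"x":0.0017,"z":0.025}
    - {"aperture":0.05,"z":0.025}
    - {"aperture":0.05,"z":0.02}
    - {"aperture":0.05,"z":0.01}
    - {"aperture":0.05,"z":0.0033}
    - {"aperture":0.05}
    - {"aperture":0.05}
  squeeze: 15

```text
clock: 4.85
tool_pos: [0.6359, -0.0916, 0.0421]
tool_rot: [2.71, 1.589, 0.001]
ft_force: [0.3, -0.4, -1.4]
grip_width: 0.0589
gripper_force: 15.0
```

```bash
python3 -c "
from h import *
togo(.6345,-.0935,.0348,151)"
```

```text
pos [ 0.6359 -0.0916  0.0421] shift tool [-0.0024 -0.0003  0.0073] rz -0.004 tilt [ 0.001 -0.    -1.   ] q7 -0.41 t 4.8 w 0.0589 F [ 0.3 -0.4 -1.4]
```

To row units: 0.002 m is 0.0033, -0.001 m is -0.0017.

Call:
jog_arm:
  motion:
    - {"aperture":0.05,"x":-0.0017,"z":0.0033}
    - {"aperture":0.05,"x":-0.0017,"z":0.0033}
    - {"aperture":0.05,"z":0.0017}
    - {"aperture":0.05,"z":0.0017}
    - {"aperture":0.05}
    - {"aperture":0.05}
  squeeze: 15

```text
clock: 5.45
tool_pos: [0.6345, -0.0932, 0.0355]
tool_rot: [-2.71, -1.589, 0.0]
ft_force: [0.7, 0.9, -0.2]
grip_width: 0.0597
gripper_force: 15.0
```

```bash
python3 -c "
from h import *
togo(.6345,-.0935,.0348,151)"
```

```text
pos [ 0.6345 -0.0932  0.0355] shift tool [-0.0003  0.0002  0.0007] rz -0.004 tilt [-0.  0. -1.] q7 -0.40 t 5.5 w 0.0597 F [ 0.7  0.9 -0.2]
```

To row units: 0.0005 m is 0.0008.

Call:
jog_arm:
  motion:
    - {"aperture":0.05,"z":0.0008}
    - {"aperture":0.05,"z":0.0008}
    - {"aperture":0.05}
    - {"aperture":0.05}
  squeeze: 15

```text
clock: 5.85
tool_pos: [0.6346, -0.0931, 0.0349]
tool_rot: [2.71, 1.589, 0.0]
ft_force: [-1.6, -0.1, 4.1]
grip_width: 0.0594
gripper_force: 14.9
```

```bash
python3 -c "
from h import *
togo(.6345,-.0935,.0348,151)"
```

```text
pos [ 0.6346 -0.0931  0.0349] shift tool [-0.0004  0.0001  0.0001] rz -0.004 tilt [ 0.  0. -1.] q7 -0.40 t 5.8 w 0.0594 F [-1.6 -0.1  4.1]
```

Contact made at about 4 N. Opening slowly, then rising.

To row units: -0.03 m is -0.05, -0.025 m is -0.0417.

Call:
jog_arm:
  motion:
    - {"aperture":0.064}
    - {"aperture":0.07}
    - {"aperture":0.08}
    - {"aperture":0.087}
    - {"aperture":0.087}
    - {"aperture":0.087,"z":-0.025}
    - {"aperture":0.087,"z":-0.0417}
    - {"aperture":0.087,"z":-0.05}
    - {"aperture":0.087,"z":-0.05}
    - {"aperture":0.087}
  squeeze: 15

```text
clock: 6.85
tool_pos: [0.6373, -0.0936, 0.1408]
tool_rot: [2.706, 1.587, 0.011]
ft_force: [0.0, 0.6, 0.1]
grip_width: 0.0872
gripper_force: 0.0
```

```bash
cat >> h.py <<'E'
def check(tag,c):
    for n,o in(('scene',-.0025),('side',.0025)):
        s=snap(n,tag+n); W=cloud(s); P=W[np.hypot(W[...,0]-c[0],W[...,1]-c[1])<.075]
        for nm,lo,hi in(('saucer',.0105,.018),('cup',.055,.07)):
            q=P[(P[:,2]>lo)&(P[:,2]<hi)]
            if nm=='saucer': q=q[np.hypot(q[:,0]-c[0],q[:,1]-o-c[1])>.044]
            if len(q)>15: x,y,r=circ(q[:,:2]); print(n,nm,len(q),'%.4f %.4f r%.4f'%(x,y-o,r),'top %.4f'%np.percentile(q[:,2],97))
E
python3 -c "
from h import *
togo(.447,.1745,.12,118)
check('w',(.6345,-.0935))"
```

```text
pos [ 0.6373 -0.0936  0.1408] shift tool [ 0.1409 -0.2972  0.019 ] rz 0.572 tilt [ 0.008 -0.001 -1.   ] q7 -0.41 t 6.8 w 0.0872 F [0.  0.6 0.1]
scene saucer 344 0.6340 -0.0936 r0.0528 top 0.0156
scene cup 253 0.6337 -0.0941 r0.0288 top 0.0641
side saucer 91 0.6342 -0.0945 r0.0540 top 0.0148
side cup 126 0.6335 -0.0937 r0.0287 top 0.0627
```

White is centred on its saucer within 1 mm. Next, the blue cup.

To row units: -0.043 m is -0.0717, -0.04 m is -0.0667, 0.14 rad is 0.0891.

Call:
jog_arm:
  motion:
    - {"aperture":0.087,"x":0.02,"y":-0.0417}
    - {"aperture":0.087,"x":0.0317,"y":-0.0667}
    - {"aperture":0.087,"x":0.0333,"y":-0.0717}
    - {"aperture":0.087,"x":0.0333,"y":-0.0717}
    - {"aperture":0.087,"x":0.0333,"y":-0.0717}
    - {"aperture":0.087,"x":0.0333,"y":-0.0717}
    - {"aperture":0.087,"x":0.03,"y":-0.0583}
    - {"aperture":0.087,"x":0.02,"y":-0.0417}
    - {"aperture":0.087,"drz":0.0891}
    - {"aperture":0.087,"drz":0.0955}

```text
clock: 7.95
tool_pos: [0.4428, 0.1755, 0.1338]
tool_rot: [2.913, 1.176, -0.003]
ft_force: [0.5, -0.4, 0.0]
grip_width: 0.0872
gripper_force: 0.0
```

Call:
jog_arm:
  motion:
    - {"aperture":0.087,"z":0.0083,"drz":0.0955}
    - {"aperture":0.087,"z":0.0167,"drz":0.084}
    - {"aperture":0.087}
    - {"aperture":0.087}

```text
clock: 8.35
tool_pos: [0.4436, 0.1745, 0.1191]
tool_rot: [3.046, 0.766, -0.003]
ft_force: [0.0, 0.4, -0.3]
grip_width: 0.0873
gripper_force: 0.0
```

```bash
python3 -c "
from h import *
togo(.447,.1745,.028,118)"
```

```text
pos [0.4436 0.1745 0.1191] shift tool [0.0032 0.0017 0.0911] rz 0.004 tilt [-0.002 -0.001 -1.   ] q7 -1.56 t 8.3 w 0.0873 F [ 0.   0.4 -0.3]
```

To row units: 0.02 m is 0.0333, 0.016 m is 0.0267.

Call:
jog_arm:
  motion:
    - {"aperture":0.087,"x":0.005,"y":0.0025,"z":0.025}
    - {"aperture":0.087,"z":0.0333}
    - {"aperture":0.087,"z":0.0333}
    - {"aperture":0.087,"z":0.0333}
    - {"aperture":0.087,"z":0.0267}
    - {"aperture":0.087}
    - {"aperture":0.087}

```text
clock: 9.05
tool_pos: [0.4476, 0.175, 0.029]
tool_rot: [-3.047, -0.763, 0.0]
ft_force: [0.2, 0.8, -1.0]
grip_width: 0.0869
gripper_force: 0.0
```

```bash
python3 -c "
from h import *
togo(.447,.1745,.028,118)"
```

```text
pos [0.4476 0.175  0.029 ] shift tool [-0.0007  0.0001  0.001 ] rz 0.002 tilt [-0. -0. -1.] q7 -1.57 t 9.1 w 0.0869 F [ 0.2  0.8 -1. ]
```

Call:
jog_arm:
  motion:
    - {"aperture":0.08}
    - {"aperture":0.07}
    - {"aperture":0.05}
    - {"aperture":0.05}
    - {"aperture":0.05}
    - {"aperture":0.05}
  squeeze: 15

```text
clock: 9.65
tool_pos: [0.4476, 0.1749, 0.0288]
tool_rot: [-3.048, -0.76, -0.0]
ft_force: [-0.2, -0.2, 2.4]
grip_width: 0.0594
gripper_force: 14.9
```

```bash
python3 -c "
from h import *
togo(.447,.1745,.028,118)"
```

```text
pos [0.4476 0.1749 0.0288] shift tool [-0.0008  0.0001  0.0008] rz 0.000 tilt [ 0.  0. -1.] q7 -1.57 t 9.7 w 0.0594 F [-0.2 -0.2  2.4]
```

Call:
jog_arm:
  motion:
    - {"aperture":0.05,"z":-0.0167}
    - {"aperture":0.05,"z":-0.0333}
    - {"aperture":0.05,"z":-0.0417}
    - {"aperture":0.05,"z":-0.025}
    - {"aperture":0.05}
  squeeze: 15

```text
clock: 10.15
tool_pos: [0.4488, 0.1755, 0.101]
tool_rot: [-3.048, -0.76, -0.006]
ft_force: [-0.4, 0.3, -1.9]
grip_width: 0.0592
gripper_force: 15.0
```

```bash
python3 - <<'E'
from h import *
togo(.4585,.3415,.095,118)
check('b0',(.4585,.3415))
E
```

```text
pos [0.4488 0.1755 0.101 ] shift tool [ 0.0864 -0.142   0.0063] rz 0.000 tilt [ 0.004  0.002 -1.   ] q7 -1.56 t 10.2 w 0.0592 F [-0.4  0.3 -1.9]
scene saucer 138 0.4577 0.3419 r0.0531 top 0.0162
side saucer 482 0.4590 0.3401 r0.0537 top 0.0140
```

Call:
jog_arm:
  motion:
    - {"aperture":0.05,"x":0.01,"y":-0.0167}
    - {"aperture":0.05,"x":0.0183,"y":-0.03}
    - {"aperture":0.05,"x":0.025,"y":-0.04}
    - {"aperture":0.05,"x":0.025,"y":-0.0417}
    - {"aperture":0.05,"x":0.025,"y":-0.0417}
    - {"aperture":0.05,"x":0.0217,"y":-0.035}
    - {"aperture":0.05,"x":0.0133,"y":-0.0217}
    - {"aperture":0.05,"x":0.0067,"y":-0.01}
    - {"aperture":0.05}
    - {"aperture":0.05}
  squeeze: 15

```text
clock: 11.25
tool_pos: [0.4577, 0.34, 0.0982]
tool_rot: [3.048, 0.759, -0.001]
ft_force: [-0.0, -0.4, -1.0]
grip_width: 0.0591
gripper_force: 15.0
```

```bash
python3 - <<'E'
from h import *
togo(.459,.3415,.0348,118)
E
```

```text
pos [0.4577 0.34   0.0982] shift tool [ 0.0019 -0.0008  0.0634] rz -0.001 tilt [-0.    -0.001 -1.   ] q7 -1.85 t 11.2 w 0.0591 F [-0.  -0.4 -1. ]
```

To row units: 0.015 m is 0.025, 0.012 m is 0.02.

Call:
jog_arm:
  motion:
    - {"aperture":0.05,"x":0.0017,"y":-0.0008,"z":0.02}
    - {"aperture":0.05,"z":0.025}
    - {"aperture":0.05,"z":0.025}
    - {"aperture":0.05,"z":0.0167}
    - {"aperture":0.05,"z":0.0083}
    - {"aperture":0.05,"z":0.0033}
    - {"aperture":0.05}
    - {"aperture":0.05}
  squeeze: 15

```text
clock: 12.05
tool_pos: [0.4586, 0.3423, 0.0401]
tool_rot: [-3.048, -0.76, -0.001]
ft_force: [-0.4, 0.5, -1.0]
grip_width: 0.0594
gripper_force: 15.0
```

```bash
python3 -c "
from h import *
togo(.459,.3415,.0348,118)"
```

```text
pos [0.4586 0.3423 0.0401] shift tool [-0.      0.0009  0.0053] rz 0.000 tilt [ 0.001  0.001 -1.   ] q7 -1.87 t 12.1 w 0.0594 F [-0.4  0.5 -1. ]
```

To row units: 0.002 m is 0.0033, 0.0015 m is 0.0025.

Call:
jog_arm:
  motion:
    - {"aperture":0.05,"y":0.0008,"z":0.0033}
    - {"aperture":0.05,"z":0.0025}
    - {"aperture":0.05,"z":0.0017}
    - {"aperture":0.05,"z":0.0008}
    - {"aperture":0.05}
    - {"aperture":0.05}
  squeeze: 15

```text
clock: 12.65
tool_pos: [0.4586, 0.3416, 0.0349]
tool_rot: [-3.048, -0.76, -0.0]
ft_force: [-1.6, -0.9, 5.0]
grip_width: 0.0593
gripper_force: 14.9
```

```bash
python3 -c "
from h import *
togo(.459,.3415,.0348,118)"
```

```text
pos [0.4586 0.3416 0.0349] shift tool [0.0003 0.0003 0.0001] rz 0.000 tilt [ 0.  0. -1.] q7 -1.87 t 12.7 w 0.0593 F [-1.6 -0.9  5. ]
```

To row units: -0.03 m is -0.05, -0.025 m is -0.0417.

Call:
jog_arm:
  motion:
    - {"aperture":0.064}
    - {"aperture":0.07}
    - {"aperture":0.08}
    - {"aperture":0.087}
    - {"aperture":0.087}
    - {"aperture":0.087,"z":-0.025}
    - {"aperture":0.087,"z":-0.0417}
    - {"aperture":0.087,"z":-0.05}
    - {"aperture":0.087,"z":-0.05}
    - {"aperture":0.087}
  squeeze: 15

```text
clock: 13.65
tool_pos: [0.4606, 0.3435, 0.1403]
tool_rot: [-3.045, -0.759, -0.011]
ft_force: [0.8, -0.0, 0.3]
grip_width: 0.087
gripper_force: 0.0
```

```bash
python3 -c "
from h import *
togo(.436,-.167,.12,71.5)
check('b1',(.4585,.3415))"
```

```text
pos [0.4606 0.3435 0.1403] shift tool [-0.2615  0.4392  0.0176] rz 0.812 tilt [ 0.006  0.005 -1.   ] q7 -1.85 t 13.7 w 0.0870 F [ 0.8 -0.   0.3]
scene saucer 107 0.4574 0.3411 r0.0525 top 0.0161
scene cup 120 0.4573 0.3408 r0.0290 top 0.0645
side saucer 337 0.4588 0.3401 r0.0539 top 0.0143
side cup 322 0.4577 0.3411 r0.0288 top 0.0631
```

Blue is centred within 1 mm. Now the red cup.

To row units: 0.042 m is 0.07, 0.036 m is 0.06.

Call:
jog_arm:
  motion:
    - {"aperture":0.087,"x":-0.02,"y":0.0333}
    - {"aperture":0.087,"x":-0.0367,"y":0.06}
    - {"aperture":0.087,"x":-0.04,"y":0.07}
    - {"aperture":0.087,"x":-0.0417,"y":0.07}
    - {"aperture":0.087,"x":-0.0417,"y":0.07}
    - {"aperture":0.087,"x":-0.0417,"y":0.07}
    - {"aperture":0.087,"x":-0.0417,"y":0.07}
    - {"aperture":0.087,"x":-0.0417,"y":0.07}
    - {"aperture":0.087,"x":-0.0417,"y":0.07}
    - {"aperture":0.087,"x":-0.0417,"y":0.07}

```text
clock: 14.75
tool_pos: [0.4357, -0.1157, 0.134]
tool_rot: [-3.048, -0.76, 0.002]
ft_force: [0.7, -0.2, -0.7]
grip_width: 0.0871
gripper_force: 0.0
```

Call:
jog_arm:
  motion:
    - {"aperture":0.087,"x":-0.03,"y":0.05,"drz":0.0318}
    - {"aperture":0.087,"x":-0.0167,"y":0.0267,"drz":0.0637}
    - {"aperture":0.087,"drz":0.0891}
    - {"aperture":0.087,"drz":0.0891}
    - {"aperture":0.087,"drz":0.0891}
    - {"aperture":0.087,"drz":0.0891}
    - {"aperture":0.087,"drz":0.0637}
    - {"aperture":0.087}
    - {"aperture":0.087}

```text
clock: 15.65
tool_pos: [0.4324, -0.1674, 0.1341]
tool_rot: [-3.102, 0.498, 0.002]
ft_force: [-0.3, -1.3, 0.4]
grip_width: 0.0869
gripper_force: 0.0
```

```bash
python3 -c "
from h import *
togo(.436,-.167,.028,71.5)
s=snap('wrist','wr')
for P,(u,v),col in clusters(s):
    top=np.percentile(P[:,2],97); r=P[P[:,2]>top-.006]; print('px %d %d'%(u,v),col,len(P),'%.3f'%top,np.round(circ(r[:,:2]),4))
"
```

```text
pos [ 0.4324 -0.1674  0.1341] shift tool [ 0.0034 -0.0016  0.1061] rz 0.005 tilt [-0.001  0.    -1.   ] q7 -1.61 t 15.7 w 0.0869 F [-0.3 -1.3  0.4]
px 295 297 [10. 17. 66.] 1423 0.056 [ 0.2968 -0.1798  0.0284]
px 439 113 [ 27.  44. 158.] 10567 0.013 [ 0.4424 -0.3727  0.05  ]
px 245 195 [11. 19. 76.] 3479 0.056 [ 0.4353 -0.1672  0.0286]
px 281 6 [84. 83. 80.] 575 0.022 [ 0.5928 -0.2536  0.0146]
px 102 32 [175. 186. 188.] 7760 0.061 [ 0.6308 -0.0939  0.0279]
```

View pics/wr.png

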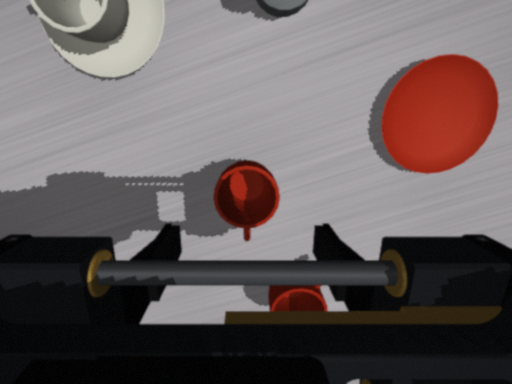

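The red cup at pixel (245,195) is centred between the fingers, handle pointing straight at the hand. The other red cup at (297,297) is well behind. Descending.

To row units: 0.025 m is 0.0417, 0.02 m is 0.0333.

Call:
jog_arm:
  motion:
    - {"aperture":0.087,"x":0.005,"y":-0.0025,"z":0.025}
    - {"aperture":0.087,"z":0.0417}
    - {"aperture":0.087,"z":0.0417}
    - {"aperture":0.087,"z":0.0333}
    - {"aperture":0.087,"z":0.025}
    - {"aperture":0.087,"z":0.01}
    - {"aperture":0.087}
    - {"aperture":0.087}

```text
clock: 16.5
tool_pos: [0.4365, -0.1672, 0.0291]
tool_rot: [3.101, -0.501, 0.001]
ft_force: [-0.3, 0.1, 0.6]
grip_width: 0.087
gripper_force: 0.0
```

```bash
python3 -c "
from h import *
togo(.436,-.167,.028,71.5)"
```

```text
pos [ 0.4365 -0.1672  0.0291] shift tool [-0.0005 -0.0001  0.0011] rz 0.002 tilt [ 0.001 -0.    -1.   ] q7 -1.57 t 16.5 w 0.0870 F [-0.3  0.1  0.6]
```

Call:
jog_arm:
  motion:
    - {"aperture":0.08}
    - {"aperture":0.07}
    - {"aperture":0.05}
    - {"aperture":0.05}
    - {"aperture":0.05}
    - {"aperture":0.05}
  squeeze: 15

```text
clock: 17.1
tool_pos: [0.4362, -0.1672, 0.0287]
tool_rot: [3.101, -0.502, 0.0]
ft_force: [-0.1, -0.8, 1.1]
grip_width: 0.0591
gripper_force: 14.9
```

```bash
python3 -c "
from h import *
togo(.436,-.167,.028,71.5)"
```

```text
pos [ 0.4362 -0.1672  0.0287] shift tool [-0.0003 -0.0001  0.0007] rz 0.002 tilt [ 0. -0. -1.] q7 -1.57 t 17.1 w 0.0591 F [-0.1 -0.8  1.1]
```

Call:
jog_arm:
  motion:
    - {"aperture":0.05,"z":-0.0167}
    - {"aperture":0.05,"z":-0.0333}
    - {"aperture":0.05,"z":-0.0417}
    - {"aperture":0.05,"z":-0.025}
    - {"aperture":0.05}
  squeeze: 15

```text
clock: 17.6
tool_pos: [0.4375, -0.1675, 0.101]
tool_rot: [-3.101, 0.503, -0.006]
ft_force: [0.0, -0.0, -1.5]
grip_width: 0.0595
gripper_force: 15.0
```

```bash
python3 - <<'E'
from h import *
togo(.443,-.373,.095,71.5)
check('r0',(.443,-.373))
E
```

```text
pos [ 0.4375 -0.1675  0.101 ] shift tool [0.0701 0.1933 0.0061] rz 0.002 tilt [ 0.004 -0.001 -1.   ] q7 -1.60 t 17.6 w 0.0595 F [ 0.  -0.  -1.5]
scene saucer 701 0.4429 -0.3722 r0.0527 top 0.0150
side saucer 112 0.4436 -0.3730 r0.0540 top 0.0143
```

To row units: 0.032 m is 0.0533, 0.031 m is 0.0517.

Call:
jog_arm:
  motion:
    - {"aperture":0.05,"x":0.0083,"y":0.0233}
    - {"aperture":0.05,"x":0.0133,"y":0.0383}
    - {"aperture":0.05,"x":0.0183,"y":0.0517}
    - {"aperture":0.05,"x":0.02,"y":0.0533}
    - {"aperture":0.05,"x":0.0183,"y":0.0533}
    - {"aperture":0.05,"x":0.0167,"y":0.0467}
    - {"aperture":0.05,"x":0.0133,"y":0.035}
    - {"aperture":0.05,"x":0.0083,"y":0.02}
    - {"aperture":0.05}
    - {"aperture":0.05}
  squeeze: 15

```text
clock: 18.7
tool_pos: [0.4415, -0.3711, 0.0978]
tool_rot: [-3.1, 0.502, 0.002]
ft_force: [-0.5, -0.3, -1.3]
grip_width: 0.059
gripper_force: 15.0
```

```bash
python3 - <<'E'
from h import *
togo(.443,-.3728,.0347,71.5)
E
```

```text
pos [ 0.4415 -0.3711  0.0978] shift tool [0.0021 0.0012 0.0631] rz 0.002 tilt [-0.001  0.001 -1.   ] q7 -1.16 t 18.7 w 0.0590 F [-0.5 -0.3 -1.3]
```

To row units: 0.015 m is 0.025, 0.012 m is 0.02.

Call:
jog_arm:
  motion:
    - {"aperture":0.05,"x":0.0017,"z":0.02}
    - {"aperture":0.05,"z":0.025}
    - {"aperture":0.05,"z":0.025}
    - {"aperture":0.05,"z":0.0167}
    - {"aperture":0.05,"z":0.0083}
    - {"aperture":0.05,"z":0.0033}
    - {"aperture":0.05}
    - {"aperture":0.05}
  squeeze: 15

```text
clock: 19.5
tool_pos: [0.4428, -0.3729, 0.04]
tool_rot: [3.101, -0.503, 0.001]
ft_force: [0.1, 1.3, -0.7]
grip_width: 0.0596
gripper_force: 15.0
```

```bash
python3 -c "
from h import *
togo(.443,-.3728,.0347,71.5)"
```

```text
pos [ 0.4428 -0.3729  0.04  ] shift tool [ 0.0002 -0.0002  0.0053] rz 0.002 tilt [ 0.001 -0.    -1.   ] q7 -1.13 t 19.5 w 0.0596 F [ 0.1  1.3 -0.7]
```

To row units: 0.002 m is 0.0033, 0.0015 m is 0.0025.

Call:
jog_arm:
  motion:
    - {"aperture":0.05,"z":0.0033}
    - {"aperture":0.05,"z":0.0025}
    - {"aperture":0.05,"z":0.0017}
    - {"aperture":0.05,"z":0.0008}
    - {"aperture":0.05}
    - {"aperture":0.05}
  squeeze: 15

```text
clock: 20.1
tool_pos: [0.4427, -0.3727, 0.0348]
tool_rot: [3.101, -0.502, 0.0]
ft_force: [-0.4, -0.1, 2.1]
grip_width: 0.0592
gripper_force: 14.9
```

```bash
python3 -c "
from h import *
togo(.443,-.3728,.0347,71.5)"
```

```text
pos [ 0.4427 -0.3727  0.0348] shift tool [ 0.0004 -0.      0.0001] rz 0.002 tilt [ 0. -0. -1.] q7 -1.13 t 20.1 w 0.0592 F [-0.4 -0.1  2.1]
```

To row units: -0.04 m is -0.0667, -0.03 m is -0.05.

Call:
jog_arm:
  motion:
    - {"aperture":0.064}
    - {"aperture":0.07}
    - {"aperture":0.08}
    - {"aperture":0.087}
    - {"aperture":0.087}
    - {"aperture":0.087,"z":-0.025}
    - {"aperture":0.087,"z":-0.05}
    - {"aperture":0.087,"z":-0.0667}
    - {"aperture":0.087,"z":-0.0667}
    - {"aperture":0.087,"z":-0.0333}
  squeeze: 15

```text
clock: 21.1
tool_pos: [0.4435, -0.3739, 0.1846]
tool_rot: [3.099, -0.503, 0.008]
ft_force: [0.0, -0.6, -0.5]
grip_width: 0.0869
gripper_force: 0.0
```

Call:
jog_arm:
  motion:
    - {"aperture":0.087}
    - {"aperture":0.087}

```text
clock: 21.3
tool_pos: [0.4426, -0.3727, 0.1803]
tool_rot: [3.101, -0.502, 0.002]
ft_force: [0.3, -0.5, -0.7]
grip_width: 0.0868
gripper_force: 0.0
```

```bash
python3 -c "
from h import *
for n,c in dict(w=(.6345,-.0935),b=(.4585,.3415),r=(.443,-.3728)).items(): print(n);check('f'+n,c)"
```

```text
w
scene saucer 356 0.6339 -0.0934 r0.0527 top 0.0151
scene cup 260 0.6337 -0.0943 r0.0289 top 0.0643
side saucer 94 0.6349 -0.0947 r0.0538 top 0.0144
side cup 126 0.6332 -0.0938 r0.0291 top 0.0631
b
scene saucer 103 0.4579 0.3409 r0.0529 top 0.0159
scene cup 119 0.4574 0.3410 r0.0289 top 0.0644
side saucer 336 0.4589 0.3403 r0.0540 top 0.0143
side cup 312 0.4580 0.3409 r0.0288 top 0.0632
r
scene saucer 523 0.4428 -0.3722 r0.0527 top 0.0152
scene cup 350 0.4429 -0.3722 r0.0288 top 0.0643
side saucer 77 0.4435 -0.3729 r0.0539 top 0.0143
side cup 111 0.4428 -0.3720 r0.0290 top 0.0629
```

View pics/frscene.png

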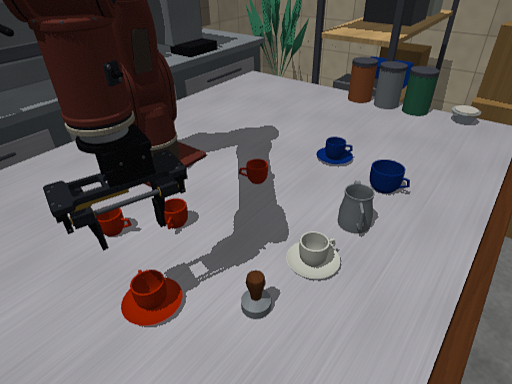

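All three cups stand upright on their saucers: white (313,248), blue (336,150), red (150,290). Big cup, jug and tamper are at their original pixels, and the robot is clear of everything.

```bash
python3 -c "
from rig import *
print(finish_job())"
```

```text
the job is handed in; nothing more can be done
None
```

The job is handed in: each espresso cup stands upright on the saucer of its own colour, within about 2 mm of centre by the cameras, and the big blue cup, milk jug and tamper look unmoved (about 21 s of the 96 s used).

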